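Load the imaging unit and press the capture key

TASK

Take a picture of the mounted specimen: push the open specimen tray fully home into the low white imaging unit with your fingertips, then lightly press the large round key on the control pad more than halfway down, let it come back up, and withdraw. Do not press any other key, do not lift or shove the pad, and leave everything else on the bench where it stands.

Things in the scene. Friction and masses are not known exactly. Their poses are not given: they have to be found in the camera images.
- imager: Low white imaging unit, fixed, 260 deep, 200 wide, 80 mm high, left or right of the centre line, the pad on the other side. Tray faces the robot. Origin on the bench under the middle of the tray's front face when home; x points into the unit (the push direction), y left, z up. Housing front 12 mm behind the origin; a slide box on its roof begins about 115 mm behind it.
- tray (a joint): How far the specimen tray stands out of the unit, in m: 0 fully home (against its stop), up to 0.085; it starts 0.05 to 0.08 out. Slides with about 1.5 N friction and stays where it is left.
- tray_front (a point): Middle of the outer face of the tray's upright aluminium front plate, 45 mm above the bench. Plate 100 mm wide, 10 mm thick, from 18 to 66 mm above the bench; behind it a deck at 30 mm with a clamped specimen, its top at 49 mm. Moves with the tray; axes as the unit's.
- pad: Loose control pad, grey with black top, 112 x 160 x 28 mm, about 0.8 kg, flat, turned any way round. Origin at the centre of its underside; x along its short side, y its long side, z up. Six white keys in two rows of three, 48 mm apart, 9 mm above its top, 6 mm travel: one large round (32 mm), two small round (12), two square (18), one bar (11 x 32).
- large_round_top (a point): Centre of the top face of the large round key (32 mm across, the largest of the round ones, at a corner of the key grid: 24 mm along +x and 48 mm along +y of the pad), 37 mm above the bench when up. Moves down with the key.
- key_large_round (a joint): Travel of the large round key: 0 up, 0.006 m fully down. A spring: it starts to move at about 2 N, is half down at about 4 N and fully down at about 6.5 N, and springs back when let go.
- key_small_round_a (a joint): Small round key, 12 mm across, in the middle of the large round key's row, on the control pad, white plastic, standing 9 mm above the pad's top face; value 0 up, 0.006 m fully down, grows as it is pressed. Not to be pressed.
- key_small_round_b (a joint): Small round key, 12 mm across, diagonally opposite the large round key, on the control pad, white plastic, standing 9 mm above the pad's top face; value 0 up, 0.006 m fully down, grows as it is pressed. Not to be pressed.
- key_bar (a joint): Bar-shaped key, 11 x 32 mm, at the other end of the large round key's row, on the control pad, white plastic, standing 9 mm above the pad's top face; value 0 up, 0.006 m fully down, grows as it is pressed. Not to be pressed.
- key_square_a (a joint): Square key, 18 mm, beside the large round key in the other row, on the control pad, white plastic, standing 9 mm above the pad's top face; value 0 up, 0.006 m fully down, grows as it is pressed. Not to be pressed.
- key_square_b (a joint): Square key, 18 mm, in the middle of the other row, on the control pad, white plastic, standing 9 mm above the pad's top face; value 0 up, 0.006 m fully down, grows as it is pressed. Not to be pressed.
- puck_a: Bystander: black resin-mounted specimen, a plain cylinder 30 mm across and 20 mm high with a polished metal face on top, loose; origin at the centre of its underside. Stands beside the tray.
- puck_b: Bystander: black resin-mounted specimen, a plain cylinder 30 mm across and 20 mm high with a polished metal face on top, loose; origin at the centre of its underside. Stands close beside the pad.
- puck_c: Bystander: black resin-mounted specimen, a plain cylinder 30 mm across and 20 mm high with a polished metal face on top, loose; origin at the centre of its underside. Stands between the unit and the pad.
- loupe: Bystander: black eye loupe, 34 mm across, 36 mm high, loose, beside the tray; origin at the centre of its underside.
- dropper: Bystander: small amber dropper bottle with a white cap, 28 mm across, 55 mm high, loose, close beside the pad; origin at the centre of its underside.
- slide_box: Bystander: yellow slide box, 78 x 98 x 34 mm, loose on the imaging unit's roof; origin at the centre of its underside.
- dish: Bystander: shallow glass dish, 84 mm across, 16 mm high, loose, between the unit and the pad at the back; origin at the centre of its underside.
Mind the look-alikes: they are no part of the job. Of the things that look like the pad, take the one that is farthest to the robot's left at the start.

How it is judged:
By the outcome, as a careful person would: the job done as asked, in the order asked, and still so for the second after the job is handed in, with the robot touching nothing.
It also fails if it takes over 43 s, if anything falls off the work surface, if the arm or the gripper's body presses on something with over 40 N, if the wrist force passes 120 N, or if a joint passes its speed limit or range.

ROBOT

A 7-joint arm with a two-finger parallel gripper is mounted at the origin on the work surface. World frame = base frame: x ahead of the robot, y to its left, z up, the work surface at z = 0. Lengths are in m, angles in rad, forces in N, time in s.
With the tool pointing down it reaches from about 0.425 to 0.875 m from the base axis. Payload 8.4 kg.
Tool frame: the origin (TCP) lies at the very end of the fingers, on their centre line; the grasp point (between the pads) lies manip.tcp_to_grasp behind it (manip.tcp_to_grasp is the distance from the TCP to the grasp point, in m); z points along the fingers, x is the direction in which the jaws open and shut, and the axes are right-handed (so a half turn about z gives the same grasp; the last joint's range is limited). The gripper opens to 85 mm and grips with 20 to 120 N. Pads are 22 mm wide; open, the fingers measure 114 mm over their backs; the gripper's body (76 mm by 85 mm) begins 54 mm behind the grasp point. The pads swing forward as they close: fully open they stand 13 mm farther back than shut.
Start: joints at [1.078, 0.333, 0.04, 1.465, -0.013, 1.343, -0.059], TCP at [0.249, -0.6, 0.231] pointing down, gripper open.
Joint ranges: [-2.58, 2.58], [-0.38, 2.09], [-1.3, 1.39], [0.25, 2.4], [-1.5, 4.64], [0.08, 2.09], [-2.65, 2.65]. Speed limits (rad/s): [2.22, 2.22, 2.79, 2.79, 3.14, 3.14, 3.14].

INTERFACE

Orientations are given as a unit quaternion [x, y, z, w].
In Python, from plant import manip gives the robot as it stands.
- The arm moves only by the tool jog_arm, never from a script. Its argument "series" is one flat list of numbers, 7 for each row, row after row: the opening in per cent of the stroke, from 0 (shut) to 100 (fully open), then the shift along the tool's x, y, z in m, then the turn, a rotation vector about the tool's x, y, z in degrees. In form: [jaw, dx, dy, dz, rx, ry, rz, jaw, dx, dy, dz, rx, ry, rz, ...]. A call has 1 to 10 rows; each row is the pose to reach, as a shift and turn from the pose commanded when the call began, along the tool's axes at that moment; what a row does not reach only later rows make up. A row lasts 1/12 s, in which the tool goes at most 41.7 mm and 7.16 degrees, less where a joint would pass 70% of its speed; a pose out of reach is approached as far as the arm can. A call with a gripper value outside its range is refused whole. The fingers move at their own pace and stop on an object; "squeeze" is the grip in N (left out, the last holds). Time passes only in rows, so rows that repeat a pose let the fingers close. It gives the time, the measured TCP pose, the force and the opening at its end, in the units of the state.
- manip.observe(): the state, without advancing time (a new reading comes with each control period).
- manip.snapshot(name): name is "scene" or "top"; returns (picture, depth): 400x640x3 uint8, red, green, blue; 400x640 float32, m along the optical axis (not along the pixel's ray), 0 where there is no reading.
- manip.calibration(name): a dict with "mtx" (3x3 intrinsics, pixels), "R" (3x3) and "t" (3): a world point X has camera coordinates R X + t. Camera axes: x right, y down, z forward; pixel columns grow to the right and rows downward; lengths in m; the calibration is good to about 2 mm. A picture is of the moment at which its call begins. calibration takes no time and is no camera call.
- manip.close_job(): hands the job in, once; it reports no verdict.
The state is a dict: "t": time; "joint_positions": joint angles; "qvel": joint speeds; "tau": joint torques, N m; "tool_pos": TCP position; "ee_rot": TCP orientation; "ft_force": force on the tool from outside, world axes, zero at the start; "ft_torque": the same for the moment, N m; "grip_width": finger opening in m.
Only numpy, scipy, OpenCV 4.12 (cv2) and the standard library are available. Lean on these libraries where they do the work, as an engineer would, in place of code of your own. Each camera call takes 0.05 s, during which the arm holds its last target.

## Working session

There is one attempt and no reset: what is moved stays moved. The work goes in short steps, Python scripts to look and compute and a tool call to move; the robot and the scene stay as the last step left them, time stands still between calls to the robot, and variables do not carry over. Pictures are saved under pics/ and viewed, and the job is handed in when it is done.

Besides the shell and the picture viewer there is one more tool, called after "Call:" by a JSON object that holds its "api" and its "payload". jog_arm: Moves the arm, as the interface text tells. Its arguments: {"type":"object","properties":{"series":{"type":"array","items":{"type":"number"}},"squeeze":{"type":"number"}},"required":["series"]}

```bash
mkdir -p pics; python3 - <<'E'
from plant import manip
import cv2,numpy as np
print(manip.observe(), manip.tcp_to_grasp)
for n in("scene","top"):
    p,d=manip.snapshot(n); cv2.imwrite(f"pics/{n}0.png",p[:,:,::-1]); np.save(f"{n}0.npy",d)
    c=manip.calibration(n); print(n,c)
E
```

```text
{'t': 0.0, 'joint_positions': array([ 1.07777156,  0.33390644,  0.03988066,  1.46628535, -0.01340327,
        1.34325588, -0.05850148]), 'qvel': array([-0.00081522, -0.00153384, -0.0004366 ,  0.00012476,  0.00117605,
        0.00094177,  0.00032713]), 'tau': array([-3.09190373e-04, -6.58565927e+01,  1.36521857e+00, -4.05561805e+01,
        1.67831528e-02,  1.28422954e-02, -4.02596143e-06]), 'tool_pos': array([ 0.24921954, -0.59984056,  0.23041733]), 'ee_rot': array([ 8.31774669e-01, -5.55112844e-01, -6.89063224e-04, -3.95445845e-04]), 'ft_force': array([-0.43471023,  0.75874545,  0.47263031]), 'ft_torque': array([-0.00150085,  0.05037993, -0.00354057]), 'grip_width': 0.08555326790810319} 0.0187
scene {'mtx': array([[383.74759833,   0.        , 322.55421315],
       [  0.        , 383.74759833, 200.46134415],
       [  0.        ,   0.        ,   1.        ]]), 'R': array([[-0.12532832,  0.99208171, -0.00816654],
       [ 0.64248022,  0.07488585, -0.76263444],
       [-0.75598412, -0.10082653, -0.64677819]]), 't': array([ 0.06921388, -0.26827248,  1.28202201])}
top {'mtx': array([[437.2539153 ,   0.        , 317.07569235],
       [  0.        , 437.2539153 , 198.88452935],
       [  0.        ,   0.        ,   1.        ]]), 'R': array([[-0.00361972, -0.99989722,  0.01387272],
       [-0.98575792,  0.00123537, -0.16816599],
       [ 0.16813157, -0.01428386, -0.98566107]]), 't': array([-0.0035327 ,  0.52613576,  1.09907131])}
```

View pics/scene0.png

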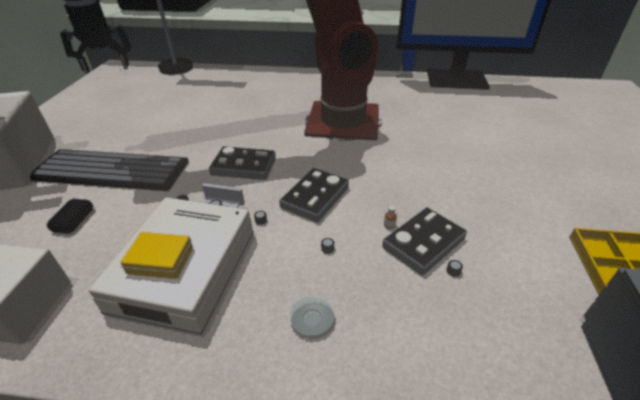

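View pics/top0.png

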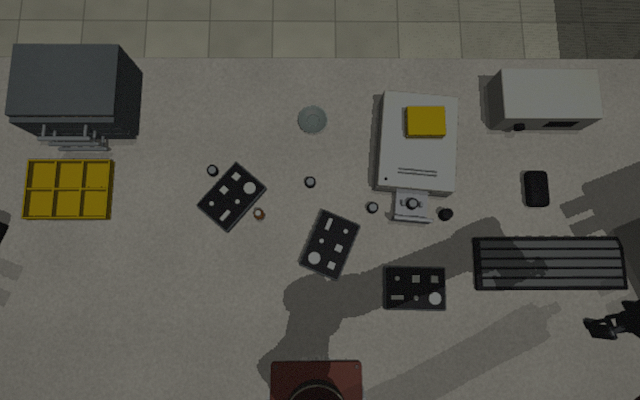

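The top picture shows three pads. The one farthest to the robot's left is at (232,197), with the dropper at (259,214) and a puck at (212,170). The imager is at about (418,145) and its tray plate at about (410,220). I'll enlarge both areas.

```bash
cat > h.py <<'E'
from plant import manip
import cv2,numpy as np
def w(n,u,v,z):
    c=manip.calibration(n);R,t,K=c["R"],c["t"],c["mtx"]
    d=R.T@np.linalg.inv(K)@[u,v,1.];o=-R.T@t
    return o+d*(z-o[2])/d[2]
def px(n,X):
    c=manip.calibration(n);q=c["mtx"]@(c["R"]@np.asarray(X,float)+c["t"]);return q[:2]/q[2]
def crop(n,img,u0,v0,u1,v1,s,out):
    a=cv2.convertScaleAbs(img[v0:v1,u0:u1],alpha=1.8);cv2.imwrite(out,cv2.resize(a,None,fx=s,fy=s,interpolation=cv2.INTER_CUBIC))
E
python3 - <<'E'
from h import *
t=cv2.imread("pics/top0.png");s=cv2.imread("pics/scene0.png")
crop("top",t,190,155,280,240,8,"pics/a.png")
crop("top",t,355,165,470,235,6,"pics/b.png")
crop("scene",s,370,200,480,280,7,"pics/c.png")
crop("top",t,365,85,470,200,5,"pics/d.png")
E
```

```text
(no output)
```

View pics/a.png

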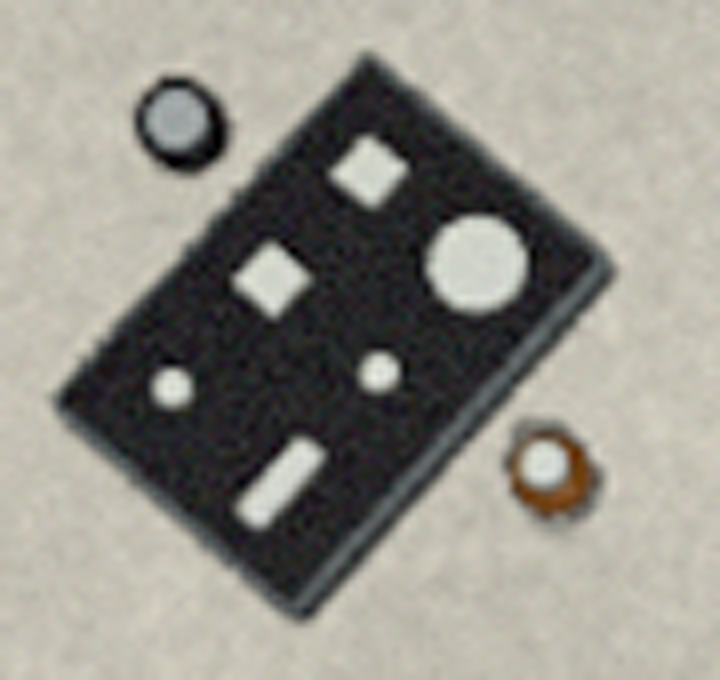

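View pics/b.png

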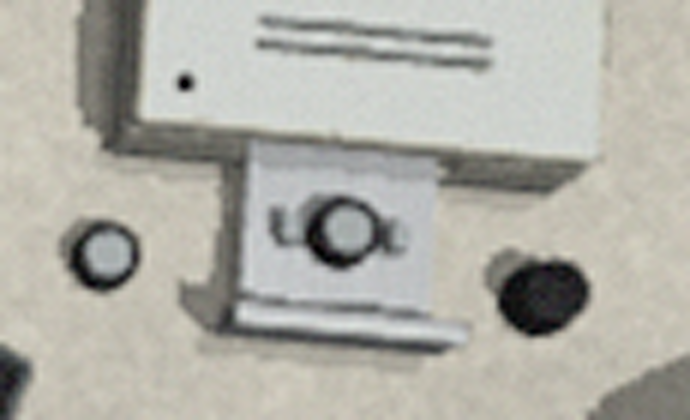

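View pics/c.png

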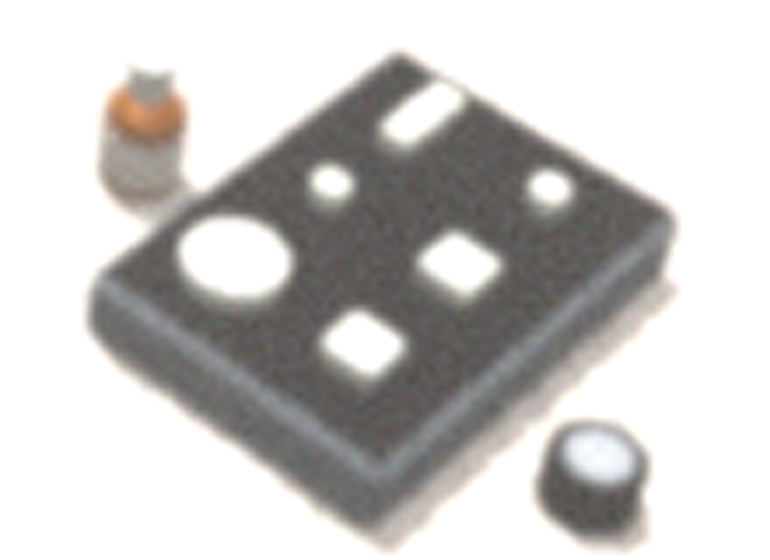

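View pics/d.png

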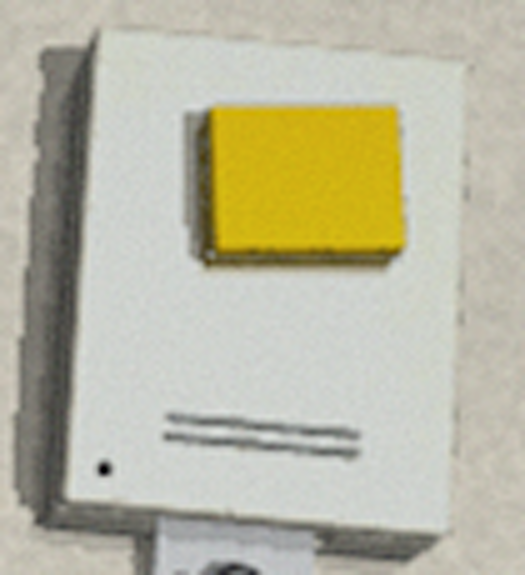

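```bash
python3 - <<'E'
from h import *
np.set_printoptions(precision=4,suppress=True)
c=manip.calibration("top");print("cam",-c["R"].T@c["t"])
def g(u,v,u0,v0,s,z,n="top"):return w(n,(u+.5)/s-.5+u0,(v+.5)/s-.5+v0,z)
P=lambda u,v,z:g(u,v,190,155,8,z)
L=P(477,264,.037);S=P(379,373,.037);B=P(281,483,.037);Q=P(370,172,.037);Q2=P(273,280,.037);b=P(172,388,.037)
for k,x in dict(L=L,S=S,B=B,Q=Q,Q2=Q2,b=b).items():print(k,x)
print("padyaw y-dir",np.degrees(np.arctan2(*(L-B)[1::-1])),np.linalg.norm(L-B))
C=lambda u,v,z:g(u,v,370,200,7,z,"scene")
print("scene L",C(236,257,.037),"B",C(423,112,.037),"S",C(331,183,.037))
print("dropper",P(547,463,.055),"puckb",P(180,120,.02))
D=lambda u,v,z:g(u,v,365,85,5,z)
fl,fr,bl,br=D(65,500,.08),D(447,535,.08),D(100,30,.08),D(465,63,.08)
print("roof",fl,fr,bl,br,np.linalg.norm(fl-fr),np.linalg.norm(fl-bl),np.linalg.norm(fr-br))
x1=(bl+br-fl-fr)/2;print("yaw",np.degrees(np.arctan2(x1[1],x1[0])),np.degrees(np.arctan2(*(fl-fr)[[0,1]]))*-1)
Bq=lambda u,v,z:g(u,v,355,165,6,z)
for n,p in dict(fl=(233,326,.066),fr=(455,350,.066),bl=(240,300,.066),br=(468,325,.066),pucka=(110,253,.02),loupe=(543,292,.036)).items():print(n,Bq(*p))
d=np.load("top0.npy")
K=c["mtx"]
for v in range(205,226):
  r=[]
  for u in (400,412,424):
    z=d[v,u]; X=c["R"].T@(z*np.linalg.inv(K)@[u,v,1]-c["t"]); r+=[X[0],X[1],X[2]]
  print(v,np.array(r))
E
```

```text
cam [0.3338 0.0115 1.1718]
L [0.558  0.1741 0.037 ]
S [0.5216 0.2054 0.037 ]
B [0.4852 0.2363 0.037 ]
Q [0.589  0.2102 0.037 ]
Q2 [0.5526 0.2411 0.037 ]
b [0.5167 0.2729 0.037 ]
padyaw y-dir -40.52066052600944 0.09566359478219436
scene L [0.5599 0.1746 0.037 ] B [0.487  0.2365 0.037 ] S [0.5238 0.2051 0.037 ]
dropper [0.4892 0.1476 0.055 ] puckb [0.6108 0.2775 0.02  ]
roof [ 0.5569 -0.1589  0.08  ] [ 0.5385 -0.3538  0.08  ] [ 0.8111 -0.1844  0.08  ] [ 0.793  -0.3778  0.08  ] 0.19573789366615327 0.2554746929712964 0.2556489766529728
yaw -5.548608289735552 -5.386744310557276
fl [ 0.4704 -0.1992  0.066 ]
fr [ 0.4599 -0.2935  0.066 ]
bl [ 0.4815 -0.2025  0.066 ]
br [ 0.4706 -0.2995  0.066 ]
pucka [ 0.5088 -0.1542  0.02  ]
loupe [ 0.4888 -0.3417  0.036 ]
205 [ 0.5126 -0.2256  0.0258  0.5095 -0.2532  0.0449  0.5122 -0.2892  0.0277]
206 [ 0.5086 -0.2238  0.0342  0.5064 -0.2523  0.048   0.51   -0.29    0.0243]
207 [ 0.5066 -0.2246  0.0297  0.5039 -0.2524  0.0472  0.5061 -0.2878  0.0322]
208 [ 0.5039 -0.2246  0.0294  0.5017 -0.2529  0.0445  0.5037 -0.2882  0.0301]
209 [ 0.501  -0.2242  0.031 
[... 597 characters left out ...]
17 [ 0.4755 -0.2166  0.0641  0.4756 -0.2476  0.0631  0.4801 -0.2878  0.0276]
218 [ 0.4729 -0.2164  0.0644  0.4729 -0.2473  0.064   0.4728 -0.2782  0.0639]
219 [ 0.4715 -0.2184  0.0545  0.4703 -0.2472  0.064   0.4703 -0.2782  0.0632]
220 [ 0.4712 -0.2222  0.0357  0.4685 -0.2487  0.0573  0.4677 -0.2779  0.0639]
221 [ 0.4705 -0.2253  0.0198  0.4682 -0.2529  0.0387  0.4657 -0.2792  0.0586]
222 [ 0.4703 -0.2298 -0.0022  0.4676 -0.2569  0.0212  0.4651 -0.2834  0.0419]
223 [ 0.4677 -0.2298 -0.0031  0.467  -0.261   0.003   0.4644 -0.2878  0.0249]
224 [ 0.465  -0.2297 -0.0027  0.4647 -0.2618 -0.001   0.4648 -0.2947 -0.002 ]
225 [ 0.4621 -0.2292 -0.001   0.4616 -0.261   0.0023  0.4618 -0.2941 -0.0002]
```

```bash
cat >> h.py <<'E'
from scipy.spatial.transform import Rotation as Ro
def go(X,xdir=None):
    s=manip.observe();R=Ro.from_quat(s["ee_rot"])
    print("t",round(s["t"],2),"pos",s["tool_pos"].round(4),"F",s["ft_force"].round(1),"grip",round(s["grip_width"],4))
    print("shift",R.inv().apply(np.array(X)-s["tool_pos"]).round(4))
    if xdir is not None:
        a=np.radians(xdir);x=np.array([np.cos(a),np.sin(a),0]);z=np.array([0,0,-1.]);T=Ro.from_matrix(np.c_[x,np.cross(z,x),z])
        print("turn",(R.inv()*T).as_rotvec(degrees=True).round(2))
    return s
E
python3 -c "
from h import *
go((.4287,-.2437,.15),-95.5)
print(px('top',(.249,-.6,.23)))"
```

```text
t 0.1 pos [ 0.2493 -0.5999  0.2305] F [-0.   0.1  0.4] grip 0.0855
shift [-0.2599 -0.3024  0.0809]
turn [ 0.03  0.08 28.07]
[600.75636096 313.20240408]
```

Call:
{"api": "jog_arm", "payload": {"series": [0, -0.13, -0.15, 0.03, 0, 0, 14, 0, -0.13, -0.15, 0.03, 0, 0, 14, 0, -0.13, -0.15, 0.03, 0, 0, 14, 0, -0.26, -0.302, 0.08, 0, 0.1, 28.1, 0, -0.26, -0.302, 0.08, 0, 0.1, 28.1, 0, -0.26, -0.302, 0.08, 0, 0.1, 28.1, 0, -0.26, -0.302, 0.08, 0, 0.1, 28.1, 0, -0.26, -0.302, 0.08, 0, 0.1, 28.1, 0, -0.26, -0.302, 0.08, 0, 0.1, 28.1, 0, -0.26, -0.302, 0.08, 0, 0.1, 28.1]}}

```text
t: 0.93
tool_pos: [0.429, -0.2415, 0.1507]
ee_rot: [-0.672, 0.74, -0.0, -0.0]
ft_force: [0.3, -0.4, -0.2]
grip_width: 0.0001
```

```bash
python3 -c "
from h import *
go((.4287,-.2437,.03),-95.5)"
```

```text
t 0.93 pos [ 0.429  -0.2415  0.1507] F [ 0.3 -0.4 -0.2] grip 0.0001
shift [2.000e-03 1.000e-04 1.207e-01]
turn [-0.01 -0.08  0.02]
```

Call:
{"api": "jog_arm", "payload": {"series": [0, 0.002, 0, 0.04, 0, 0, 0, 0, 0.002, 0, 0.08, 0, 0, 0, 0, 0.002, 0, 0.12, 0, 0, 0, 0, 0.002, 0, 0.12, 0, 0, 0, 0, 0.002, 0, 0.12, 0, 0, 0]}}

```text
t: 1.35
tool_pos: [0.4268, -0.2456, 0.0302]
ee_rot: [-0.672, 0.74, 0.002, -0.001]
ft_force: [0.3, 0.8, 0.7]
grip_width: -0.0001
```

```bash
python3 - <<'E'
from h import *
go((.4287,-.2437,.03),-95.5)
for n in("scene","top"):
    p,d=manip.snapshot(n); cv2.imwrite(f"pics/{n}1.png",p[:,:,::-1])
    crop(n,p[:,:,::-1],*((170,150,290,240) if n=="scene" else (355,165,470,255)),6,f"pics/{n}1c.png")
E
```

```text
t 1.35 pos [ 0.4268 -0.2456  0.0302] F [0.3 0.8 0.7] grip -0.0001
shift [-0.0021 -0.0017  0.0002]
turn [ 0.23  0.02 -0.03]
```

View pics/scene1c.png

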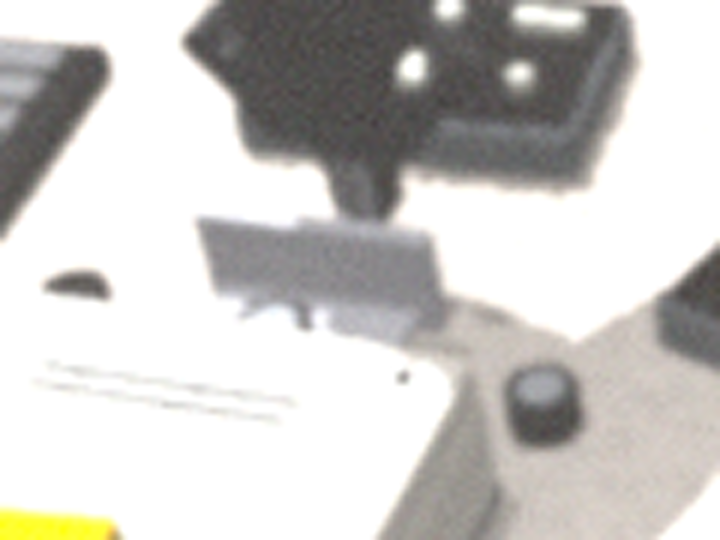

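View pics/top1c.png

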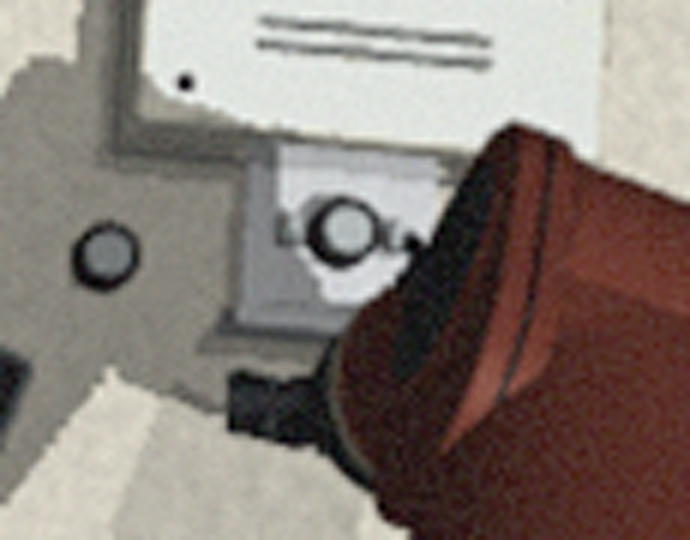

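The scene crop shows the closed fingers in front of the plate, with the puck clear. Pushing now.

Call:
{"api": "jog_arm", "payload": {"series": [0, -0.002, -0.01, 0, 0, 0, 0, 0, -0.002, -0.02, 0, 0, 0, 0, 0, -0.002, -0.025, 0, 0, 0, 0, 0, -0.002, -0.03, 0, 0, 0, 0, 0, -0.002, -0.035, 0, 0, 0, 0, 0, -0.002, -0.04, 0, 0, 0, 0, 0, -0.002, -0.045, 0, 0, 0, 0, 0, -0.002, -0.05, 0, 0, 0, 0, 0, -0.002, -0.055, 0, 0, 0, 0, 0, -0.002, -0.06, 0, 0, 0, 0]}}

```text
t: 2.28
tool_pos: [0.4886, -0.2503, 0.0313]
ee_rot: [-0.672, 0.74, -0.001, -0.001]
ft_force: [-1.9, -0.3, 1.8]
grip_width: 0.0001
```

Call:
{"api": "jog_arm", "payload": {"series": [0, 0, -0.004, 0, 0, 0, 0, 0, 0, -0.008, 0, 0, 0, 0, 0, 0, -0.012, 0, 0, 0, 0, 0, 0, -0.016, 0, 0, 0, 0, 0, 0, -0.02, 0, 0, 0, 0, 0, 0, -0.024, 0, 0, 0, 0, 0, 0, -0.024, 0, 0, 0, 0]}}

```text
t: 2.87
tool_pos: [0.5132, -0.2525, 0.0314]
ee_rot: [-0.672, 0.74, -0.001, -0.0]
ft_force: [0.5, 0.1, 0.3]
grip_width: 0.0001
```

```bash
python3 - <<'E'
from h import *
s=go((.523,-.255,.03),-95.5)
n="scene"
p,d=manip.snapshot(n); crop(n,p[:,:,::-1],170,150,290,240,6,f"pics/{n}2c.png")
E
```

```text
t 2.87 pos [ 0.5132 -0.2525  0.0314] F [0.5 0.1 0.3] grip 0.0001
shift [ 0.0015 -0.01    0.0014]
turn [-0.07 -0.09 -0.02]
```

View pics/scene2c.png

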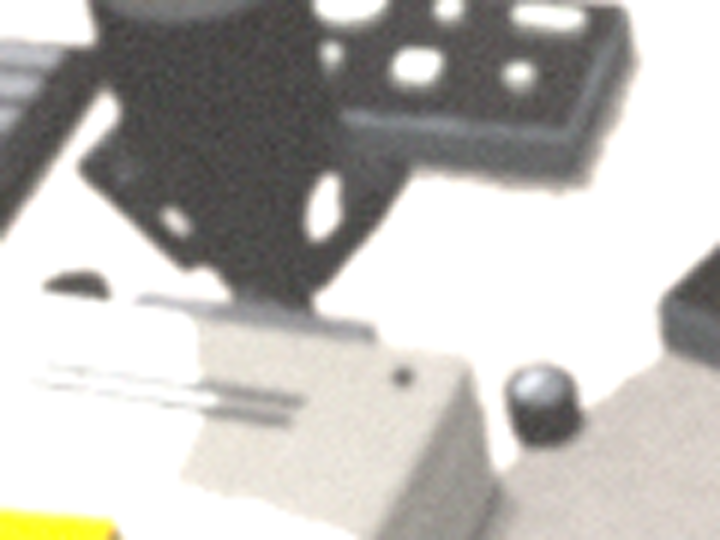

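The plate is nearly at the housing. I'll creep forward and watch the force for the stop.

Call:
{"api": "jog_arm", "payload": {"series": [0, 0, -0.002, 0, 0, 0, 0, 0, 0, -0.004, 0, 0, 0, 0, 0, 0, -0.006, 0, 0, 0, 0, 0, 0, -0.006, 0, 0, 0, 0]}}

```text
t: 3.25
tool_pos: [0.5185, -0.2531, 0.0314]
ee_rot: [-0.672, 0.74, -0.001, -0.0]
ft_force: [-0.5, 0.8, 0.1]
grip_width: 0.0002
```

Call:
{"api": "jog_arm", "payload": {"series": [0, 0, -0.001, 0, 0, 0, 0, 0, 0, -0.002, 0, 0, 0, 0, 0, 0, -0.003, 0, 0, 0, 0, 0, 0, -0.003, 0, 0, 0, 0]}}

```text
t: 3.58
tool_pos: [0.5213, -0.2534, 0.0314]
ee_rot: [-0.672, 0.74, -0.001, -0.0]
ft_force: [-0.3, -0.1, 0.1]
grip_width: 0.0004
```

Call:
{"api": "jog_arm", "payload": {"series": [0, 0, -0.001, 0, 0, 0, 0, 0, 0, -0.002, 0, 0, 0, 0, 0, 0, -0.003, 0, 0, 0, 0]}}

```text
t: 3.83
tool_pos: [0.5241, -0.2537, 0.0313]
ee_rot: [-0.672, 0.74, -0.001, -0.0]
ft_force: [-2.1, 0.2, 1.1]
grip_width: -0.0
```

Call:
{"api": "jog_arm", "payload": {"series": [0, 0, -0.001, 0, 0, 0, 0, 0, 0, -0.002, 0, 0, 0, 0, 0, 0, -0.003, 0, 0, 0, 0]}}

```text
t: 4.08
tool_pos: [0.5259, -0.2539, 0.0313]
ee_rot: [-0.672, 0.741, 0.0, -0.001]
ft_force: [-11.4, 3.0, 9.0]
grip_width: -0.0003
```

Call:
{"api": "jog_arm", "payload": {"series": [0, 0, -0.001, 0, 0, 0, 0, 0, 0, -0.001, 0, 0, 0, 0, 0, 0, -0.001, 0, 0, 0, 0]}}

```text
t: 4.33
tool_pos: [0.5258, -0.2539, 0.0312]
ee_rot: [-0.672, 0.741, 0.001, -0.002]
ft_force: [-10.9, 3.0, 10.7]
grip_width: 0.0002
```

Call:
{"api": "jog_arm", "payload": {"series": [0, 0, 0.02, 0, 0, 0, 0, 0, 0, 0.04, 0, 0, 0, 0, 0, 0, 0.05, 0, 0, 0, 0, 0, 0, 0.05, -0.05, 0, 0, 0, 0, 0, 0.05, -0.09, 0, 0, 0, 0, 0, 0.05, -0.12, 0, 0, 0, 0, 0, 0.05, -0.12, 0, 0, 0]}}

```text
t: 4.92
tool_pos: [0.4825, -0.2508, 0.1596]
ee_rot: [-0.672, 0.74, -0.006, 0.002]
ft_force: [1.2, -0.7, 0.8]
grip_width: 0.0
```

```bash
python3 - <<'E'
from h import *
s=go((.5585,.1743,.09),-130.5)
n="scene"
p,d=manip.snapshot(n); crop(n,p[:,:,::-1],170,150,290,240,6,f"pics/{n}3c.png")
E
```

```text
t 4.92 pos [ 0.4825 -0.2508  0.1596] F [ 1.2 -0.7  0.8] grip 0.0
shift [-0.4309 -0.0337  0.0674]
turn [-0.78 -0.12 34.96]
```

View pics/scene3c.png

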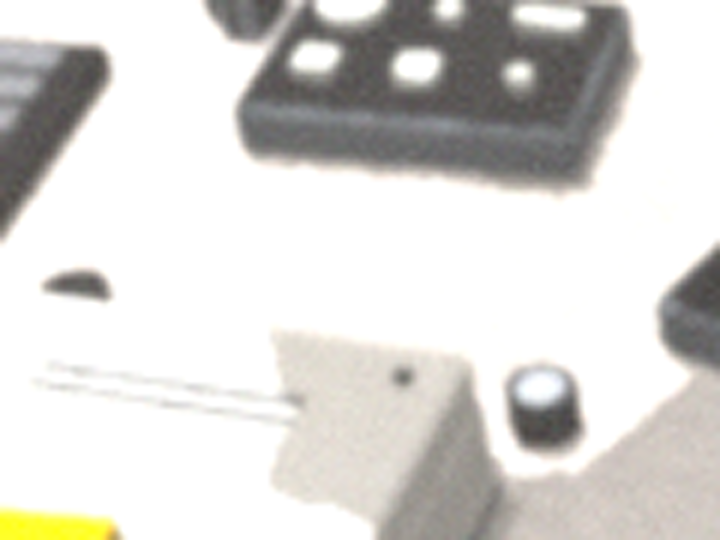

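The plate now sits against the housing and is hidden behind it in this view. I'll check it from the top camera once the arm is clear. Next I move above the key.

Call:
{"api": "jog_arm", "payload": {"series": [0, -0.43, -0.034, 0, 0, 0, 35, 0, -0.43, -0.034, 0, 0, 0, 35, 0, -0.43, -0.034, 0, 0, 0, 35, 0, -0.43, -0.034, 0, 0, 0, 35, 0, -0.43, -0.034, 0, 0, 0, 35, 0, -0.43, -0.034, 0, 0, 0, 35, 0, -0.43, -0.034, 0, 0, 0, 35, 0, -0.43, -0.034, 0, 0, 0, 35, 0, -0.43, -0.034, 0, 0, 0, 35, 0, -0.43, -0.034, 0, 0, 0, 35]}}

```text
t: 5.8
tool_pos: [0.5436, 0.1269, 0.1497]
ee_rot: [-0.421, 0.907, 0.001, -0.0]
ft_force: [-0.3, 1.2, -0.8]
grip_width: 0.0001
```

Call:
{"api": "jog_arm", "payload": {"series": [0, 0, 0, 0, 0, 0, 0, 0, 0, 0, 0, 0, 0, 0, 0, 0, 0, 0, 0, 0, 0]}}

```text
t: 6.05
tool_pos: [0.5441, 0.1196, 0.1496]
ee_rot: [-0.418, 0.908, -0.001, -0.001]
ft_force: [0.5, 0.2, 0.1]
grip_width: -0.0002
```

```bash
python3 - <<'E'
from h import *
s=go((.559,.1743,.07),-130.5)
E
```

```text
t 6.05 pos [0.5441 0.1196 0.1496] F [0.5 0.2 0.1] grip -0.0002
shift [-0.0515  0.0242  0.0795]
turn [ 0.   -0.15 -0.04]
```

Call:
{"api": "jog_arm", "payload": {"series": [0, -0.03, 0.014, 0, 0, 0, 0, 0, -0.0515, 0.024, 0.01, 0, 0, 0, 0, -0.0515, 0.024, 0.04, 0, 0, 0, 0, -0.0515, 0.024, 0.07, 0, 0, 0, 0, -0.0515, 0.024, 0.08, 0, 0, 0, 0, -0.0515, 0.024, 0.08, 0, 0, 0, 0, -0.0515, 0.024, 0.08, 0, 0, 0]}}

```text
t: 6.63
tool_pos: [0.5599, 0.1721, 0.0707]
ee_rot: [-0.417, 0.909, -0.0, -0.001]
ft_force: [0.1, 0.5, -0.8]
grip_width: 0.0001
```

```bash
python3 - <<'E'
from h import *
s=go((.559,.1743,.045),-130.5)
for n in("scene","top"):
    p,d=manip.snapshot(n); cv2.imwrite(f"pics/{n}4.png",p[:,:,::-1])
    crop(n,p[:,:,::-1],*((370,190,480,280) if n=="scene" else (190,130,470,240)),(6 if n=="scene" else 2.8),f"pics/{n}4c.png")
print(px("scene",s["tool_pos"]))
E
```

```text
t 6.63 pos [0.5599 0.1721 0.0707] F [ 0.1  0.5 -0.8] grip 0.0001
shift [-0.0011  0.0021  0.0257]
turn [ 0.   -0.13 -0.27]
[404.17732715 224.77309958]
```

View pics/scene4c.png

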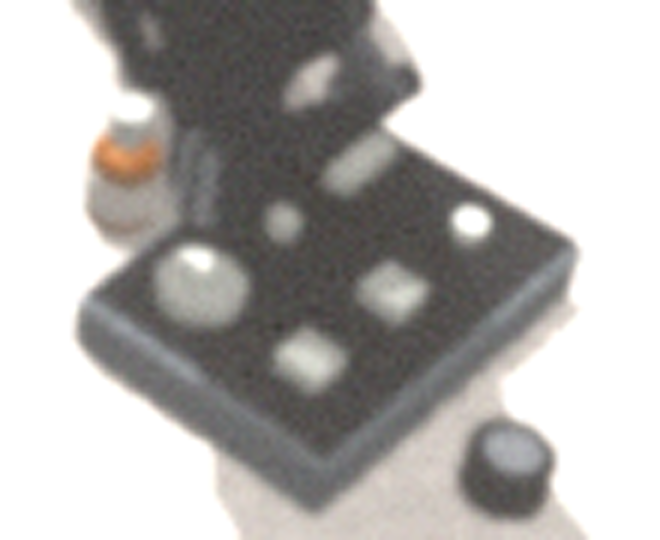

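View pics/top4c.png

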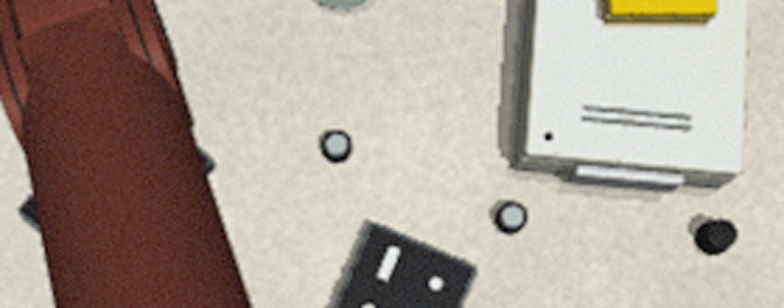

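The top view shows the tray plate flush at the housing front, with the pucks and loupe unmoved. The scene view shows the fingertip at crop (200,220), directly above the large round key at (202,285). Descending.

Call:
{"api": "jog_arm", "payload": {"series": [0, -0.001, 0.002, 0.01, 0, 0, 0, 0, -0.001, 0.002, 0.02, 0, 0, 0, 0, -0.001, 0.002, 0.029, 0, 0, 0, 0, -0.001, 0.002, 0.029, 0, 0, 0, 0, -0.001, 0.002, 0.029, 0, 0, 0]}}

```text
t: 7.15
tool_pos: [0.5579, 0.1765, 0.0404]
ee_rot: [-0.418, 0.908, -0.0, -0.001]
ft_force: [-0.3, 0.6, 0.1]
grip_width: 0.0002
```

Call:
{"api": "jog_arm", "payload": {"series": [0, 0, 0, 0.001, 0, 0, 0, 0, 0, 0, 0.002, 0, 0, 0, 0, 0, 0, 0.003, 0, 0, 0, 0, 0, 0, 0.004, 0, 0, 0, 0, 0, 0, 0.005, 0, 0, 0, 0, 0, 0, 0.005, 0, 0, 0]}}

```text
t: 7.65
tool_pos: [0.5587, 0.1769, 0.0365]
ee_rot: [-0.418, 0.908, -0.0, -0.0]
ft_force: [-0.5, -0.4, 2.5]
grip_width: -0.0002
```

Call:
{"api": "jog_arm", "payload": {"series": [0, 0, 0, 0.001, 0, 0, 0, 0, 0, 0, 0.002, 0, 0, 0, 0, 0, 0, 0.003, 0, 0, 0, 0, 0, 0, 0.003, 0, 0, 0]}}

```text
t: 7.98
tool_pos: [0.5587, 0.1769, 0.0334]
ee_rot: [-0.418, 0.908, -0.0, -0.0]
ft_force: [0.7, 0.4, 4.5]
grip_width: -0.0001
```

Call:
{"api": "jog_arm", "payload": {"series": [0, 0, 0, 0.0005, 0, 0, 0, 0, 0, 0, 0.001, 0, 0, 0, 0, 0, 0, 0.001, 0, 0, 0]}}

```text
t: 8.23
tool_pos: [0.5587, 0.1769, 0.0325]
ee_rot: [-0.418, 0.908, -0.0, -0.0]
ft_force: [-0.8, 0.3, 6.2]
grip_width: -0.0002
```

Call:
{"api": "jog_arm", "payload": {"series": [0, 0, 0, 0.0003, 0, 0, 0, 0, 0, 0, 0.0003, 0, 0, 0]}}

```text
t: 8.4
tool_pos: [0.5587, 0.1769, 0.0322]
ee_rot: [-0.418, 0.908, -0.0, -0.0]
ft_force: [-1.0, -0.5, 4.8]
grip_width: -0.0001
```

Call:
{"api": "jog_arm", "payload": {"series": [0, 0, 0, -0.002, 0, 0, 0, 0, 0, 0, -0.006, 0, 0, 0, 0, 0, 0, -0.012, 0, 0, 0, 0, 0, 0, -0.04, 0, 0, 0, 0, 0, 0, -0.08, 0, 0, 0, 0, 0, 0, -0.12, 0, 0, 0, 0, 0, 0, -0.15, 0, 0, 0, 0, 0, 0, -0.15, 0, 0, 0]}}

```text
t: 9.07
tool_pos: [0.5615, 0.1778, 0.1894]
ee_rot: [-0.418, 0.908, -0.001, 0.004]
ft_force: [0.3, 0.2, 0.8]
grip_width: -0.0004
```

```bash
python3 - <<'E'
from h import *
s=go((.35,.45,.2))
E
```

```text
t 9.07 pos [0.5615 0.1778 0.1894] F [0.3 0.2 0.8] grip -0.0004
shift [-0.0692  0.3377 -0.0116]
```

Call:
{"api": "jog_arm", "payload": {"series": [0, -0.069, 0.337, -0.03, 0, 0, 0, 0, -0.069, 0.337, -0.03, 0, 0, 0, 0, -0.069, 0.337, -0.03, 0, 0, 0, 0, -0.069, 0.337, -0.03, 0, 0, 0, 0, -0.069, 0.337, -0.03, 0, 0, 0, 0, -0.069, 0.337, -0.03, 0, 0, 0, 0, -0.069, 0.337, -0.03, 0, 0, 0, 0, -0.069, 0.337, -0.03, 0, 0, 0, 0, -0.069, 0.337, -0.03, 0, 0, 0, 0, -0.069, 0.337, -0.03, 0, 0, 0]}}

```text
t: 9.9
tool_pos: [0.4459, 0.3209, 0.1899]
ee_rot: [-0.417, 0.909, -0.0, -0.002]
ft_force: [0.2, -0.1, -1.2]
grip_width: 0.0001
```

```bash
python3 - <<'E'
from h import *
s=go((.35,.45,.2))
p,d=manip.snapshot("top"); a=p[:,:,::-1].copy(); cv2.imwrite("pics/top5.png",a)
crop("top",a,190,155,280,240,8,"pics/a5.png");crop("top",a,355,165,470,235,6,"pics/b5.png")
p,d=manip.snapshot("scene");crop("scene",p[:,:,::-1],370,200,480,280,7,"pics/c5.png")
c=manip.calibration("top")
d=manip.snapshot("top")[1]
for v in range(192,204):
  r=[]
  for u in (400,412,424):
    X=c["R"].T@(d[v,u]*np.linalg.inv(c["mtx"])@[u,v,1]-c["t"]); r+=[*X]
  print(v,np.array(r).round(4))
E
```

```text
t 9.9 pos [0.4459 0.3209 0.1899] F [ 0.2 -0.1 -1.2] grip 0.0001
shift [-0.0352  0.1569 -0.01  ]
192 [ 0.5404 -0.2187  0.0652  0.541  -0.2506  0.0617  0.5402 -0.2808  0.0656]
193 [ 0.5405 -0.2216  0.0505  0.5382 -0.2502  0.0628  0.5377 -0.2808  0.0651]
194 [ 0.5401 -0.2241  0.0381  0.5379 -0.2532  0.0495  0.5355 -0.2813  0.0626]
195 [ 0.54   -0.2271  0.0234  0.5371 -0.2555  0.0393  0.5345 -0.2836  0.0535]
196 [ 0.5422 -0.2327 -0.0043  0.5371 -0.259   0.0244  0.5343 -0.2871  0.0398]
197 [ 0.5388 -0.232  -0.0011  0.5388 -0.2648 -0.0008  0.5332 -0.2894  0.0307]
198 [ 0.5362 -0.2321 -0.002   0.5369 -0.2659 -0.0059  0.5367 -0.2988 -0.0054]
199 [ 5.334e-01 -2.318e-01 -1.400e-03  5.325e-01 -2.635e-01  3.700e-03
  5.330e-01 -2.972e-01  1.000e-04]
200 [ 0.5311 -0.2323 -0.0042  0.5306 -0.2646 -0.0015  0.5304 -0.2973 -0.0007]
201 [ 0.5272 -0.2308  0.0027  0.5284 -0.2653 -0.0048  0.5271 -0.2963  0.0025]
202 [ 5.254e-01 -2.319e-01 -3.100e-03  5.251e-01 -2.645e-01 -1.800e-03
  5.248e-01 -2.969e-01 -2.000e-04]
203 [ 5.220e-01 -2.311e-01  3.000e-04  5.223e-01 -2.643e-01 -1.600e-03
  5.227e-01 -2.979e-01 -4.500e-03]
```

View pics/a5.png

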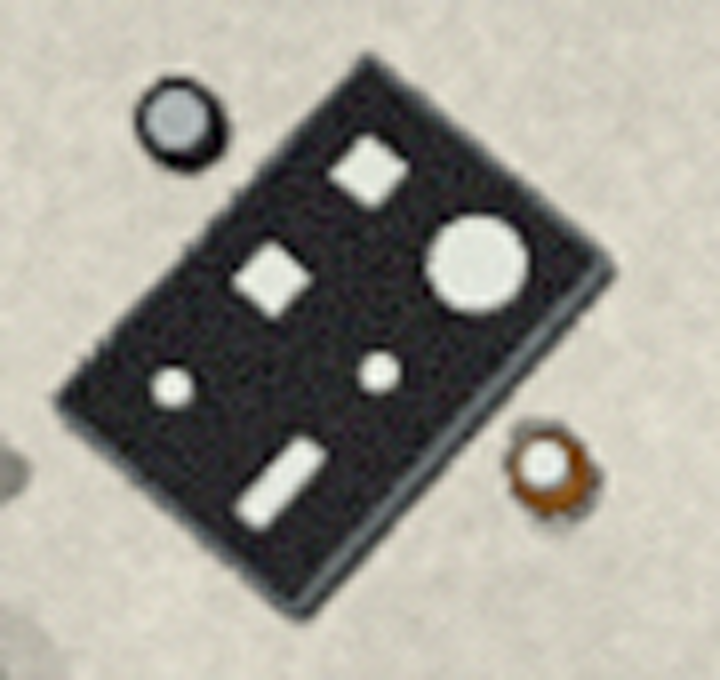

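View pics/b5.png

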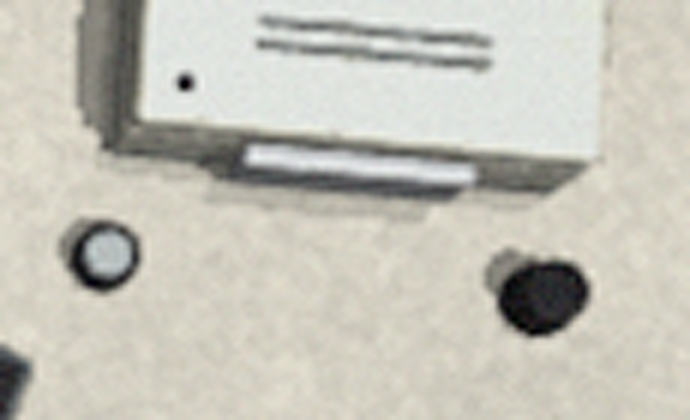

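View pics/c5.png

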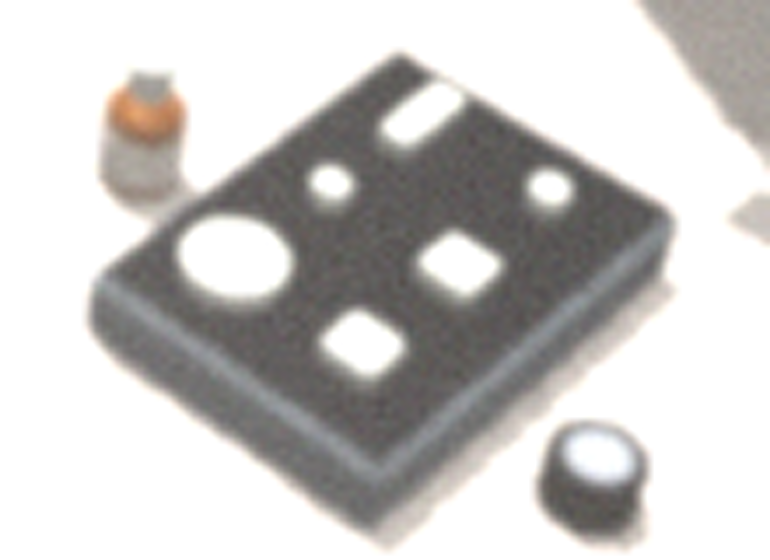

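View pics/top5.png

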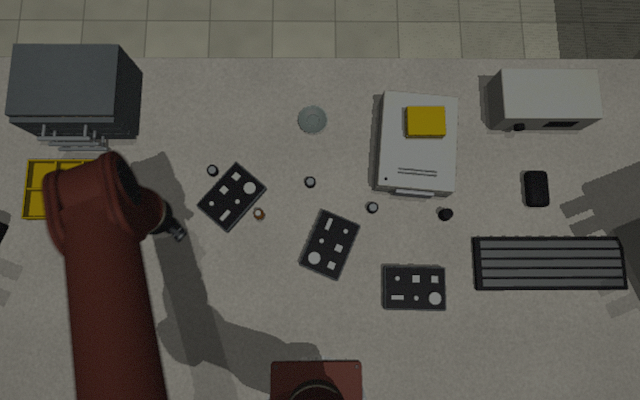

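```bash
python3 - <<'E'
from h import *
a=cv2.imread("pics/top0.png");b=cv2.imread("pics/top5.png")
f=lambda i:cv2.resize(cv2.convertScaleAbs(i[255:320,370:460],alpha=2),None,fx=4,fy=4)
cv2.imwrite("pics/cmp.png",np.hstack([f(a),f(b)]))
E
```

```text
(no output)
```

View pics/cmp.png

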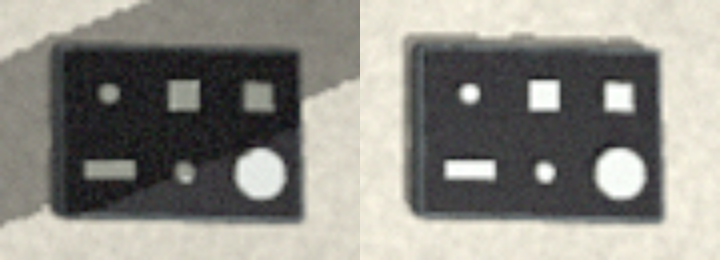

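The look-alike pad hasn't moved; only the shadow changed. I'm handing in.

```bash
python3 -c "
from plant import manip
print(manip.close_job())"
```

```text
the job is handed in; nothing more can be done
None
```

The job is done and handed in at about 10 s on the robot's clock, well under the 43 s limit.

- **Tray:** I pushed it in with the closed fingertips until it hit its stop at about 11 N. Afterwards the camera depth put the plate front at x ≈ 0.537 m. That agrees with the fingertip position at the stop, so the tray did not spring back.
- **Key:** On the leftmost pad I pressed the large round key to about 4.5–5 mm of its 6 mm travel. The force read 4.5–6.2 N, with about 1 N of noise. I then let the key come back up and withdrew.
- **Final checks:** In the last pictures the pad, its keys, the look-alike pads and the bystanders stand where they did at the start. The arm is clear of everything. No check failed. One thing stood out: the force sensor also showed about 10 N upward while I pushed against the tray stop, and I did not look into why.

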